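Load a blade into the sprung honing jig

ROBOT

A 6-joint arm with a two-finger parallel gripper is mounted at the origin on the work surface. World frame = base frame: x ahead of the robot, y to its left, z up, the work surface at z = 0. Lengths are in m, angles in rad, forces in N, time in s.
With the tool pointing down it reaches from about 0.25 to 0.725 m from the base axis. Payload 4 kg.
Tool frame: the origin (TCP) lies on the centre line of the jaws, within the pads' length; the fingertips stand 14 mm ahead of it and the grasp point (between the pads) lies 5 mm behind it; z points along the fingers, x is the direction in which the jaws open and shut, and the axes are right-handed (so a half turn about z gives the same grasp; the last joint's range is limited). The gripper opens to 85 mm and grips with 20 to 120 N. Pads are 22 mm wide; open, the fingers measure 114 mm over their backs; the gripper's body (76 mm by 85 mm) begins 54 mm behind the grasp point. The pads swing forward as they close: fully open they stand 13 mm farther back than shut.
Start: joints at [-1.302, 0.241, 0.005, 1.335, 0, 1.571], TCP at [0.133, -0.482, 0.245] pointing down, gripper open.
Joint ranges: [-2.72, 2.72], [-1.05, 1.87], [-1.09, 1.28], [-1.99, 2.15], [-1.42, 1.44], [-3.14, 3.14]. Speed limits (rad/s): [2.79, 2.79, 3.14, 3.14, 3.14, 3.14].

INTERFACE

Orientations are given as a unit quaternion [x, y, z, w].
In Python, from workcell import get_obs, optics, ticket gives the robot as it stands.
- The arm moves only by the shell command python3 -m inch 'ROWS'. ROWS is JSON, a list that holds one entry, the list of rows, each a list of 5 numbers: the finger opening in cm, from 0 to 8.54, then the shift along the tool's x, y, z in cm, then the turn about the tool's z in degrees. In form: [[[fingers, dx, dy, dz, roll], ...]]. A call has exactly 5 rows; each row is the pose to reach, as a shift and turn from the pose measured when the call began, along the tool's axes at that moment; what a row does not reach only later rows make up. A row lasts 1/8 s, in which the tool goes at most 62.5 mm and 10.7 degrees, less where a joint would pass 70% of its speed; a pose out of reach is approached as far as the arm can. A call with a gripper value outside its range is refused whole. The fingers move at their own pace and stop on an object; the grip force is fixed at half the most. Time passes only in rows, so rows that repeat a pose let the fingers close, or fill a call up. It gives the time, the measured TCP pose, the force and the opening at its end, in the units of the state.
- get_obs(): the state, without advancing time (a new reading comes with each control period).
- optics.camera(name): name is "scene" or "top" or "wrist"; returns (picture, depth): 400x640x3 uint8, red, green, blue; 400x640 float32, m along the optical axis (not along the pixel's ray), 0 where there is no reading.
- optics.camera_info(name): a dict with "vfov" (degrees; the focal length in pixels is half the picture's height over the tangent of half this angle, whatever the lens; pixels are square), "cx", "cy" (the principal point, pixels), "R" (3x3) and "t" (3): a world point X has camera coordinates R X + t. Camera axes: x right, y down, z forward; pixel columns grow to the right and rows downward; lengths in m; the calibration is good to about 2 mm. A picture is of the moment at which its call begins: read the wrist's pose just before it. camera_info takes no time and is no camera call; for the wrist camera it gives the pose at the moment of the call.
- ticket.job_done(): hands the job in, once; it reports no verdict.
The state is a dict: "clock": time; "joint_pos": joint angles; "joint_vel": joint speeds; "tau": joint torques, N m; "eef_pos": TCP position; "tool_rot": TCP orientation; "ft_force": force on the tool from outside, world axes, zero at the start; "ft_torque": the same for the moment, N m; "grip_width": finger opening in m.
Only numpy, scipy, OpenCV 4.12 (cv2) and the standard library are available. Lean on these libraries where they do the work, as an engineer would, in place of code of your own. Each camera call takes 0.05 s, during which the arm holds its last target.

TASK

Lay the blade by its black carrying bar into the blade holder of the honing jig: notch over the upright pin, press the sprung pin back with it and let the blade's other end down behind the lip, so that it lies flat and straight on the bed, held between pin and lip. Press with feeling: the pin must never be driven back to its stop. Let go of the blade and leave the other things on the counter where they are.

Things in the scene. Friction and masses are not known exactly. Their poses are not given: they have to be found in the camera images.
- blade_mid (a point): Flat steel blade 150 (its x) x 50 (y) x 4 mm, 0.18 to 0.29 kg, lying flat; ground cutting edge on its -y long side, notch at its +x end. A black carrying bar stands across its centre, 14 mm (x) by 40 mm (y), from 4 to 34 mm above the blade's underside, to be pinched from above. This point: the blade's centre, 17 mm above its underside, z up.
- notch (a point): Bottom of the blade's notch, 55 mm from the blade's centre along its +x, half-way through the 4 mm thickness. The notch is open at the blade's +x end, 11 mm wide, flat-bottomed, 20 mm deep; the last 8 mm widen to 19 mm at the mouth. Same axes as the blade.
- base: Grey base plate of the honing jig, 270 x 100 x 12 mm, fixed; origin at the centre of its underside (counter height), x along its length from the lip end to the pin end, z up. On it is the aluminium blade holder, parallel to it and on its middle line, but set up to 20 mm either way along x; it stays there. Its exact place is not given: feel (or look) for it.
- base_top (a point): Centre of the base plate's top, 12 mm up, same axes. The holder on it, heights above the counter: bed 20 mm; lip 24 mm across the -x end, 12 mm thick, inner face 75 mm from the holder's centre; cheek 24 mm along the +y side, inner face 29 mm off the middle line; -y side open. The blade lies notch end to +x, other end down behind the lip, its centre then over the holder's centre.
- base_end (a point): Middle of the base plate's +x end, 135 mm from its centre, on its top, same axes: the pin's end. The single upright locating pin, 8 mm thick, top 32 mm above the counter, stands on the middle line 56.5 mm towards +x from the holder's centre when not pushed; with the blade in place it is held 2.5 mm further back. Friction at pin and lip can hold the blade up: see that it goes right down.
- pin (a joint): How far the sprung locating pin is pushed back along the base's +x, in m: 0 free, 0.008 at its stop. The spring gives about 2 N at first and 1.5 N more per mm (5.8 N at 2.5 mm, 8.8 N at 4.5, 12.5 N at 7). The blade's other end clears the lip only with the pin more than 2.5 mm back; the pin must not be driven to its stop: keep it under 7 mm.
- stone: terracotta-coloured sharpening stone 150 x 50 x 25 mm lying alongside the jig; origin at the centre of its underside; leave alone
- tape: roll of paper tape, 84 mm across, 24 mm high, lying flat near the blade; origin at the centre of its underside; leave alone
- shaker1: amber seasoning jar, 42 mm across, 105 mm high; origin at the centre of its underside; leave alone
- shaker2: a second amber seasoning jar, the same size; leave alone
- tub: clear plastic tub, 96 mm across, 75 mm high; origin at the centre of its underside; leave alone
- spatula: spatula lying on the counter beyond the jig; leave alone
- mug: white mug, 80 mm across, 90 mm high; origin at the centre of its underside; leave alone
- tray: open steel tray 200 x 160 x 40 mm; origin at the centre of its underside; leave alone
Mind the look-alikes: they are no part of the job. What is shaped like the part that bears blade_mid but green is not meant.

How it is judged:
By the outcome, as a careful person would: the job done as asked, in the order asked, and still so for the second after the job is handed in, with the robot touching nothing.
It also fails if it takes over 48 s, if anything falls off the work surface, if the arm or the gripper's body presses on something with over 40 N, if the wrist force passes 120 N, or if a joint passes its speed limit or range.

## Working session

There is one attempt and no reset: what is moved stays moved. The work goes in short steps, Python scripts to look and compute and a shell command to move; the robot and the scene stay as the last step left them, time stands still between calls to the robot, and variables do not carry over. Pictures are saved under pics/ and viewed, and the job is handed in when it is done.

```bash
mkdir -p pics; ls; python3 - <<'E'
from workcell import get_obs, optics
import cv2
print(get_obs())
for n in ["scene","top","wrist"]:
    i=optics.camera_info(n); p,d=optics.camera(n); print(n,i)
    cv2.imwrite(f"pics/{n}0.png",p[:,:,::-1])
    import numpy as np; np.savez(f"pics/{n}0.npz",p=p,d=d,R=i["R"],t=i["t"],v=i["vfov"],cx=i["cx"],cy=i["cy"])
E
```

```text
pics
{'clock': 0.0, 'joint_pos': array([-1.30199189e+00,  2.41433942e-01,  3.72279569e-03,  1.33515938e+00,
        5.29427318e-06,  1.57075845e+00]), 'joint_vel': array([2.06748436e-03, 1.10507742e-03, 4.49659241e-05, 1.17003165e-03,
       1.12669762e-03, 1.17832269e-03]), 'tau': array([-1.65718444e-03, -3.72315431e+01,  2.52409852e+01,  1.69033353e-02,
       -4.16455009e-05,  3.31730782e-06]), 'eef_pos': array([ 0.13263485, -0.48147738,  0.24440188]), 'tool_rot': array([ 7.95491717e-01, -6.05963573e-01, -8.23376481e-04, -6.30581758e-04]), 'ft_force': array([ 0.05291382,  0.6264915 , -0.05872848]), 'ft_torque': array([ 0.0200787 , -0.00025865,  0.05062405]), 'grip_width': 0.08504738364565123}
scene {'vfov': 43.02191031811117, 'cx': 318.9210840103539, 'cy': 203.41856220032597, 'R': array([[-0.40160969,  0.9158011 ,  0.0042433 ],
       [ 0.54529247,  0.24284654, -0.80229775],
       [-0.73577563, -0.31989672, -0.59690896]]), 't': array([ 0.22564083, -0.27813963,  2.02802942])}
top {'vfov': 46.7098778945212, 'cx': 329.2165658731455, 'cy': 203.6044682837776, 'R': array([[-0.02111274, -0.99969636,  0.01270576],
       [-0.99407677,  0.0196355 , -0.10689159],
       [ 0.10660965, -0.01488727, -0.99418949]]), 't': array([0.01882425, 0.59287813, 1.76723534])}
wrist {'vfov': 62.34446088579583, 'cx': 321.21656650999563, 'cy': 207.31389497914697, 'R': array([[ 0.26655802, -0.96381814, -0.00118538],
       [-0.91317856, -0.25294593,  0.31956731],
       [-0.30830461, -0.08410077, -0.94756284]]), 't': array([-0.49913493, -0.04155728,  0.3805859 ])}
```

View pics/scene0.png

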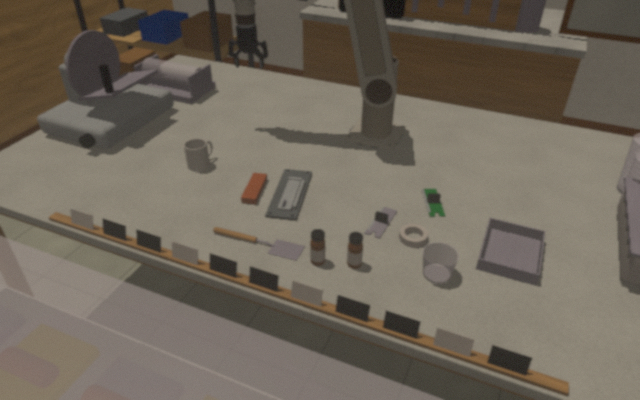

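View pics/top0.png

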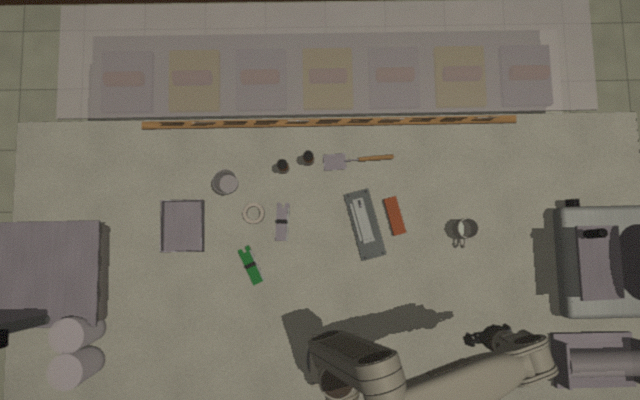

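View pics/wrist0.png

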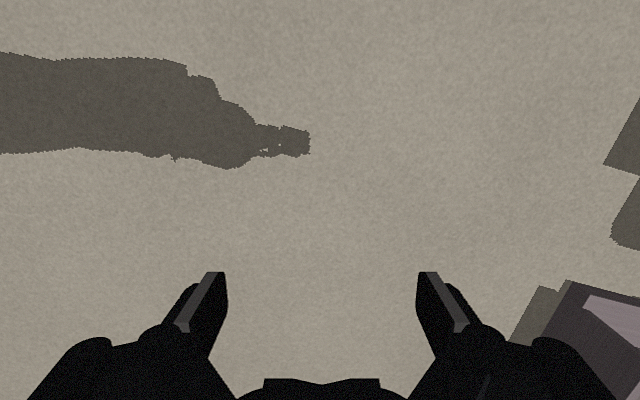

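The top view shows the steel blade near (282,222), the green look-alike at (250,265), and the jig at (364,224). I'll zoom in.

```bash
cat > h.py <<'E'
import numpy as np, cv2
from workcell import get_obs, optics
def cam(n,save=None):
    i=optics.camera_info(n); p,d=optics.camera(n)
    if save: cv2.imwrite(f"pics/{save}.png",p[:,:,::-1]); np.savez(f"pics/{save}.npz",p=p,d=d,R=i["R"],t=i["t"],v=i["vfov"],cx=i["cx"],cy=i["cy"])
    return p,d,i
def load(s):
    z=np.load(f"pics/{s}.npz"); return z["p"],z["d"],dict(R=z["R"],t=z["t"],vfov=float(z["v"]),cx=float(z["cx"]),cy=float(z["cy"]))
def ray(i,u,v):
    f=200/np.tan(np.radians(i["vfov"]/2)); return np.array([(u-i["cx"])/f,(v-i["cy"])/f,1.0])
def onz(i,u,v,z):  # pixel to plane z
    c=-i["R"].T@i["t"]; r=i["R"].T@ray(i,u,v); s=(z-c[2])/r[2]; return c+s*r
def cloud(d,i):
    f=200/np.tan(np.radians(i["vfov"]/2)); v,u=np.mgrid[0:400,0:640]
    P=np.stack([(u-i["cx"])/f*d,(v-i["cy"])/f*d,d],-1); return (P-i["t"])@i["R"]
def proj(i,X):
    f=200/np.tan(np.radians(i["vfov"]/2)); c=i["R"]@np.asarray(X)+i["t"]; return i["cx"]+f*c[0]/c[2], i["cy"]+f*c[1]/c[2]
E
python3 - <<'E'
from h import *
p,d,i=load("top0")
c=cv2.resize(p[170:290,220:420],None,fx=4,fy=4,interpolation=cv2.INTER_CUBIC)
cv2.imwrite("pics/topcrop.png",c[:,:,::-1])
for n,(u,v,z) in dict(bl_top=(283,203,.004),bl_bot=(281,241,.004),bar=(281.5,222,.034)).items(): print(n,onz(i,u,v,z))
P=cloud(d,i)
for u,v in [(364,224),(281,222),(310,222),(355,200)]: print(u,v,P[v,u])
E
```

```text
bl_top [0.60209533 0.18828846 0.004     ]
bl_bot [0.4529913  0.19764892 0.004     ]
bar [0.52517431 0.19228041 0.034     ]
364 224 [ 0.51177393 -0.12712836  0.02113925]
281 222 [0.5256946  0.19483076 0.02705961]
310 222 [0.52490444 0.08320828 0.00526719]
355 200 [ 0.60625345 -0.09449772  0.02291706]
```

View pics/topcrop.png

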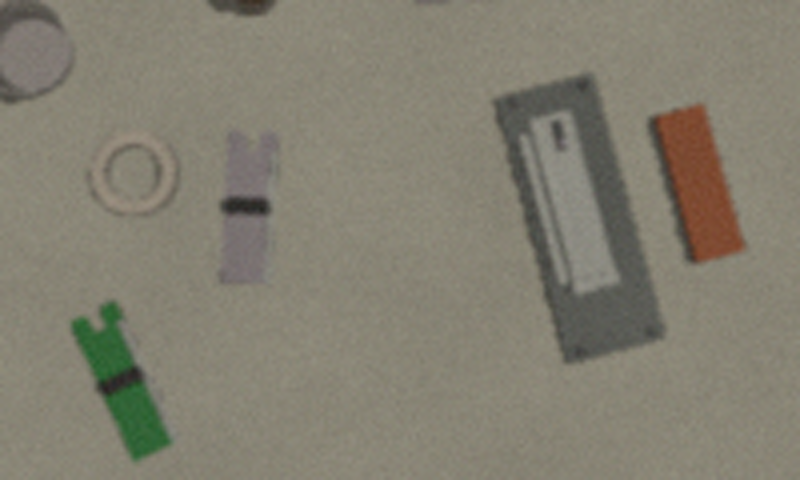

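```bash
python3 - <<'E'
from h import *
p,d,i=load("top0")
g=lambda u,v,z: onz(i,220+(u+.5)/4-.5,170+(v+.5)/4-.5,z)
# base corners in crop
C=[g(*c,.012)[:2] for c in [(493,98),(592,73),(665,335),(567,362)]]
C=np.array(C); print(C, "len",np.linalg.norm(C[0]-C[3]),np.linalg.norm(C[1]-C[2]),np.linalg.norm(C[0]-C[1]))
ctr=C.mean(0); ax=(C[0]+C[1]-C[2]-C[3]); print("base ctr",ctr,"heading",np.degrees(np.arctan2(ax[1],ax[0])))
# blade segmentation by corners
B=np.array([g(*c,.004)[:2] for c in [(228,131),(278,134),(268,283),(220,282)]]);print(B)
ax=(B[0]+B[1]-B[2]-B[3]);print("blade",B.mean(0),np.degrees(np.arctan2(ax[1],ax[0])),np.linalg.norm(ax)/2)
w=optics.camera_info("wrist"); o=get_obs(); print("wristcam",-w["R"].T@w["t"],o["eef_pos"]); 
from scipy.spatial.transform import Rotation as Ro
T=Ro.from_quat(o["tool_rot"]).as_matrix(); print(T.T@(-w["R"].T@w["t"]-o["eef_pos"]), (w["R"]@T).round(3))
E
```

```text
[[ 0.63170967 -0.04814417]
 [ 0.65465308 -0.14641587]
 [ 0.39633125 -0.20972646]
 [ 0.37232007 -0.1136643 ]] len 0.26753664305575625 0.2659669105995932 0.10091445353285489
base ctr [ 0.51375352 -0.1294877 ] heading 13.974027861988409
[[0.60506686 0.21334098]
 [0.60112431 0.16419457]
 [0.45496957 0.17568525]
 [0.45691485 0.22247269]]
blade [0.5295189  0.19392338] -4.008225344283413 0.14751419153435932
wristcam [ 0.21244845 -0.45962621  0.37343124] [ 0.13269017 -0.48160586  0.24460216]
[-0.00021304 -0.08273302 -0.12882787] [[ 1.    -0.001 -0.001]
 [ 0.001  0.948 -0.32 ]
 [ 0.001  0.32   0.948]]
```

```bash
python3 -m inch '[[[8.5,-2,-5,0,-10],[8.5,-4,-10,0,-20],[8.5,-6.5,-16,0,-30],[8.5,-9,-22,0,-40],[8.5,-11,-27,0,-50]]]'
```

```text
clock: 0.78
eef_pos: [0.365, -0.3023, 0.2447]
tool_rot: [0.978, -0.21, -0.0, -0.001]
ft_force: [0.6, -1.3, 0.6]
grip_width: 0.0853
```

```bash
python3 -m inch '[[[8.5,3,-5.5,0,-10],[8.5,6,-11,0,-20],[8.5,9,-16.5,0,-30],[8.5,9.7,-17.7,0,-38],[8.5,9.7,-17.7,0,-38]]]'
python3 - <<'E'
from h import *
cam("wrist","w1"); print(get_obs()["eef_pos"],get_obs()["tool_rot"])
E
```

```text
clock: 1.4
eef_pos: [0.5268, -0.1796, 0.2439]
tool_rot: [0.993, 0.12, -0.001, -0.001]
ft_force: [-0.2, -1.0, -0.5]
grip_width: 0.085
[ 0.52592519 -0.18046735  0.24412055] [ 9.92902619e-01  1.18922797e-01 -9.28518940e-04 -9.46321171e-04]
```

View pics/w1.png

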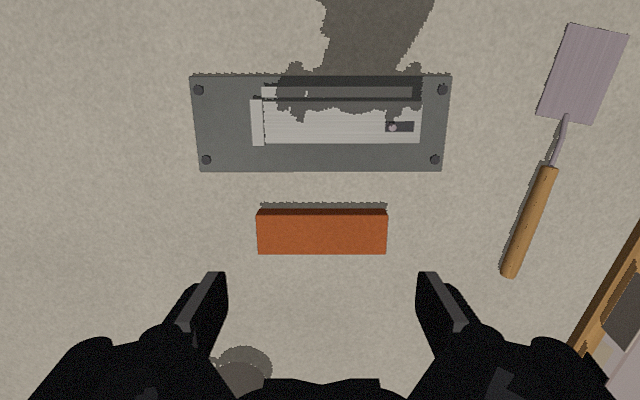

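The wrist view shows the jig square to the camera: plate corners (191,75), (452,75), (442,171), (200,171), lip around x 250–263, and the pin top near (391,127).

```bash
python3 - <<'E'
from h import *
p,d,i=load("w1")
c=cv2.resize(p[60:180,240:460],None,fx=3.6,fy=3.6,interpolation=cv2.INTER_CUBIC)
cv2.imwrite("pics/w1c.png",c[:,:,::-1])
c=cv2.resize(p[90:160,180:300],None,fx=6,fy=6,interpolation=cv2.INTER_CUBIC)
cv2.imwrite("pics/w1d.png",c[:,:,::-1])
C=np.array([onz(i,*c,.012)[:2] for c in [(191,75.5),(452,75.5),(442,171),(200,171)]])
print(C,np.linalg.norm(C[0]-C[1]),np.linalg.norm(C[1]-C[2]),np.linalg.norm(C[3]-C[2]))
ax=C[1]+C[2]-C[0]-C[3]; print(C.mean(0),np.degrees(np.arctan2(ax[1],ax[0])))
P=cloud(d,i)
for u,v in [(391,126),(391,127),(257,120),(330,125),(220,120),(320,200),(340,190)]: print(u,v,P[v,u].round(4))
E
```

```text
[[ 0.37405138 -0.11191946]
 [ 0.63139422 -0.04845714]
 [ 0.65628117 -0.14388005]
 [ 0.39539491 -0.20832623]] 0.26505245188244353 0.09861486825810542 0.26872839173651275
[ 0.51428042 -0.12814572] 13.86454809893615
391 126 [ 0.5819 -0.1103  0.033 ]
391 127 [ 0.5824 -0.1113  0.0322]
257 120 [ 0.4492 -0.1376  0.025 ]
330 125 [ 0.5229 -0.1249  0.0212]
220 120 [ 0.5078 -0.0997  0.3729]
320 200 [ 0.5336 -0.2124  0.0011]
340 190 [ 5.535e-01 -1.952e-01  2.000e-04]
```

View pics/w1c.png

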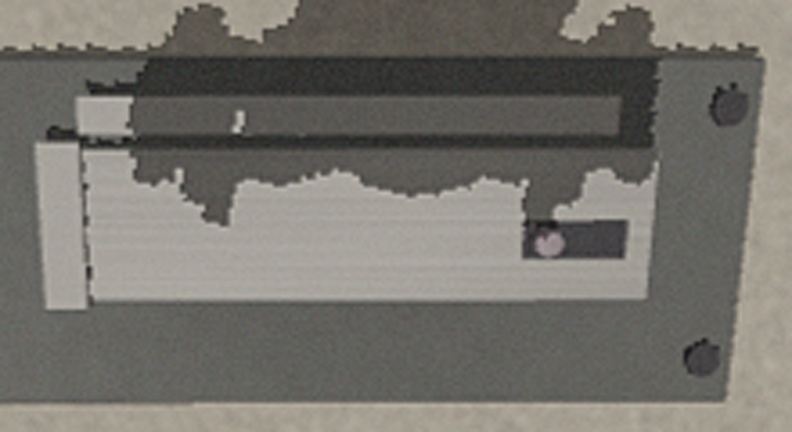

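View pics/w1d.png

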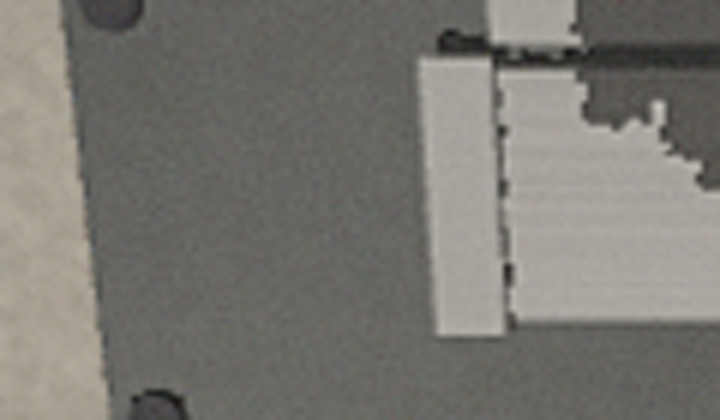

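```bash
python3 - <<'E'
from h import *
p,d,i=load("w1")
c=lambda u,v,z: onz(i,240+(u+.5)/3.6-.5,60+(v+.5)/3.6-.5,z)[:2]
D=lambda u,v,z: onz(i,180+(u+.5)/6-.5,90+(v+.5)/6-.5,z)[:2]
pin=c(549,243,.032); a=D(493,57,.024); b=D(505,335,.024)
th=np.radians(13.9); ex=np.array([np.cos(th),np.sin(th)]); ey=np.array([-ex[1],ex[0]]); O=np.array([.5143,-.1283])
for n,q in dict(pin=pin,lipa=a,lipb=b,ledge1=D(421,58,.024),bededgeR0=c(658,160,.02),bedR1=c(647,297,.02),bedlowL=c(92,300,.02),cheekin=c(300,136,.024),cheekoutL=c(300,97,.024)).items(): print(n,q,((q-O)@ex*1e3).round(1),((q-O)@ey*1e3).round(1))
q=b-a; print("lip dir heading+90:",np.degrees(np.arctan2(-q[0]*-1,-q[1]*1)), np.degrees(np.arctan2(a[1]-b[1],a[0]-b[0])))
q=c(647,298,.02)-c(92,300,.02); print(np.degrees(np.arctan2(q[1],q[0])), np.linalg.norm(pin-(a+b)/2))
E
```

```text
pin [ 0.58360928 -0.111139  ] 71.4 0.0
lipa [ 0.45004055 -0.11653882] -59.6 26.9
lipb [ 0.46056078 -0.16145566] -60.1 -19.3
ledge1 [ 0.43837678 -0.11958001] -71.6 26.7
bededgeR0 [ 0.60920754 -0.08228761] 103.2 21.9
bedR1 [ 0.61888703 -0.11940167] 103.7 -16.5
bedlowL [ 0.46102491 -0.1592743 ] -59.2 -17.3
cheekin [ 0.50928666 -0.10028885] 1.9 28.4
cheekoutL [ 0.50682841 -0.09039589] 1.9 38.6
lip dir heading+90: 13.181953478714208 103.1819534787142
14.073086322686644 0.13129806428084445
```

```bash
python3 -m inch '[[[8.5,1.5,-6,0,4],[8.5,3,-12,0,8],[8.5,4.5,-18,0,12],[8.5,6,-24,0,17.7],[8.5,7.2,-29.5,0,17.7]]]'
python3 - <<'E'
from h import *
cam("wrist","w2"); print(get_obs()["eef_pos"],get_obs()["tool_rot"])
p,d,i=load("w2")
c=cv2.resize(p[60:220,180:440],None,fx=3,fy=3,interpolation=cv2.INTER_CUBIC)
cv2.imwrite("pics/w2c.png",c[:,:,::-1])
E
```

```text
clock: 2.08
eef_pos: [0.5256, 0.1234, 0.2449]
tool_rot: [0.999, -0.038, -0.001, -0.001]
ft_force: [0.5, 0.0, 0.2]
grip_width: 0.0847
[0.52508016 0.13006369 0.24476866] [ 0.99941676 -0.03395983 -0.00123956 -0.00336735]
```

View pics/w2.png

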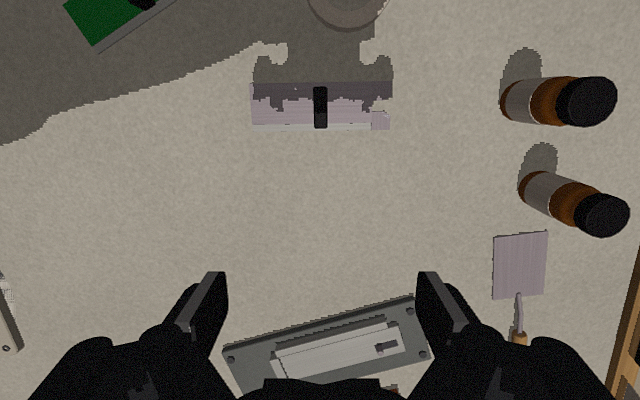

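View pics/w2c.png

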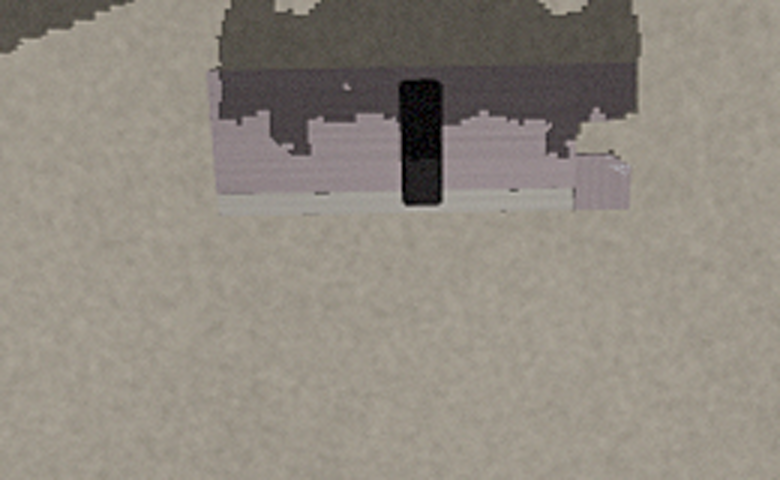

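```bash
python3 - <<'E'
from h import *
p,d,i=load("w2")
c=lambda u,v,z: onz(i,180+(u+.5)/3-.5,60+(v+.5)/3-.5,z)[:2]
C=np.array([c(210,70,.004),c(638,66,.004),c(629,209,.004),c(218,213,.0)]); print(C)
L=np.linalg.norm; print(L(C[0]-C[1]),L(C[1]-C[2]),L(C[2]-C[3]))
for q in (C[1]-C[0],C[2]-C[3]): print(np.degrees(np.arctan2(q[1],q[0])))
print(C.mean(0))
B=np.array([c(400,80,.034),c(441,80,.034),c(442,205,.034),c(403,205,.034)]);print(B.mean(0),L(B[0]-B[1]),L(B[1]-B[2]))
q=B[0]+B[1]-B[2]-B[3];print("bar y heading",np.degrees(np.arctan2(q[1],q[0]))-90)
o=get_obs();th=2*np.arctan2(o["tool_rot"][1],o["tool_rot"][0]);print(o["clock"],o["eef_pos"],o["tool_rot"],np.degrees(th))
P=cloud(d,i)
m=(P[...,2]>.028)&(P[...,2]<.04)&(abs(P[...,0]-.53)<.03)&(abs(P[...,1]-.19)<.04)
Q=P[m];print(m.sum(),Q.mean(0),Q.min(0),Q.max(0))
E
```

```text
[[0.45801156 0.22415788]
 [0.60708936 0.21433437]
 [0.60352661 0.16571804]
 [0.45306963 0.17510148]]
0.1494011107099472 0.04874669916534692 0.1507493001592258
-3.7700659468074464
-3.568700457635102
[0.53042429 0.19482794]
[0.53005789 0.19500311] 0.013198199096892778 0.03928633216208463
bar y heading -3.3684612708994166
2.125 [0.52508016 0.13006369 0.24476866] [ 0.99941676 -0.03395983 -0.00123956 -0.00336735] -3.892283107614635
596 [0.53025154 0.19521212 0.03408123] [0.52240069 0.17490477 0.03125877] [0.53801837 0.21445541 0.0371339 ]
```

```bash
python3 -m inch '[[[8.5,0,-3.5,3,0],[8.5,0.1,-6.5,7,0],[8.5,0.1,-6.5,11,0],[8.5,0.1,-6.5,14,0],[8.5,0.1,-6.5,14,0]]]'
python3 - <<'E'
from h import *
cam("wrist","w3")
o=get_obs();th=2*np.arctan2(o["tool_rot"][1],o["tool_rot"][0]);print(o["clock"],o["eef_pos"],o["tool_rot"],np.degrees(th),o["ft_force"])
E
```

```text
clock: 2.75
eef_pos: [0.5279, 0.1934, 0.1028]
tool_rot: [0.999, -0.036, -0.004, -0.002]
ft_force: [0.7, 0.0, 0.5]
grip_width: 0.085
2.8 [0.52947489 0.19406157 0.10482664] [ 0.99936351 -0.03548515 -0.00236368 -0.00279134] -4.067179392728849 [ 1.40975159  0.84800428 -0.06770871]
```

View pics/w3.png

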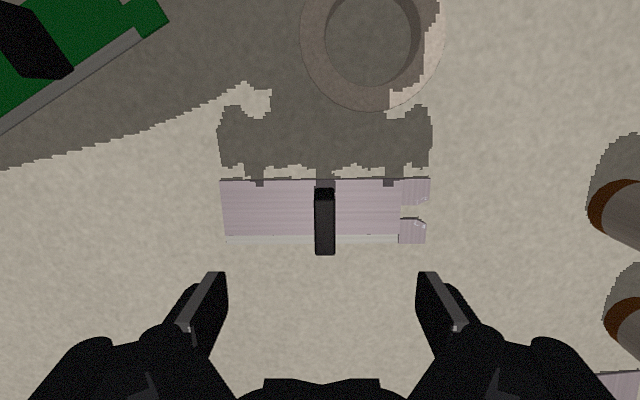

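```bash
python3 - <<'E'
from h import *
p,d,i=load("w3")
print(onz(i,324.5,196,.034),onz(i,325,254,.034),onz(i,325,225,.034))
C=np.array([onz(i,*c,.004)[:2] for c in [(219.5,180),(430.5,177.5),(426,243)]]+[onz(i,225,244,0)[:2]]);print(C,C.mean(0))
for q in (C[1]-C[0],C[2]-C[3]): print(np.degrees(np.arctan2(q[1],q[0])),np.linalg.norm(q))
E
```

```text
[0.53151547 0.21668239 0.034     ] [0.52915845 0.17670378 0.034     ] [0.53053238 0.19727819 0.034     ]
[[0.45744395 0.22466197]
 [0.60627417 0.21629739]
 [0.60461661 0.16588884]
 [0.45183464 0.17337569]] [0.53004235 0.19505597]
-3.216764328120286 0.14906508861405862
-2.8054453929853316 0.15296530526652138
```

```bash
python3 -m inch '[[[8.5,0.1,-0.2,3,-0.5],[8.5,0.1,-0.2,6,-0.5],[7,0.1,-0.2,8.2,-0.5],[5,0.1,-0.2,8.2,-0.5],[4,0.1,-0.2,8.2,-0.5]]]'; python3 -m inch '[[[2.4,0,0,0,0],[1.2,0,0,0,0],[1,0,0,0,0],[1,0,0,0,0],[1,0,0,0,0]]]'
```

```text
clock: 3.42
eef_pos: [0.5319, 0.1965, 0.025]
tool_rot: [0.999, -0.032, -0.001, -0.003]
ft_force: [-0.7, 0.2, 0.4]
grip_width: 0.04
clock: 4.05
eef_pos: [0.533, 0.1969, 0.0269]
tool_rot: [0.999, -0.032, 0.001, -0.004]
ft_force: [-1.7, -0.3, 7.4]
grip_width: 0.0127
```

```bash
python3 - <<'E'
from h import *
for k in range(2):
    cam("wrist","w4")
    o=get_obs();th=2*np.arctan2(o["tool_rot"][1],o["tool_rot"][0]);print(o["clock"],o["eef_pos"],o["tool_rot"],np.degrees(th),o["ft_force"],o["grip_width"])
E
```

```text
4.1 [0.53307544 0.19697304 0.02694703] [ 9.99489960e-01 -3.16725243e-02  7.78363133e-04 -4.00817165e-03] -3.630041283953012 [-0.9034483  -0.5463028   6.54524632] 0.01261366735999827
4.15 [0.53305215 0.1969431  0.02692539] [ 9.99489612e-01 -3.16847409e-02  7.42759683e-04 -4.00516256e-03] -3.6314417749723806 [-1.44351898 -0.15338832  5.91495886] 0.012789113465090703
```

View pics/w4.png

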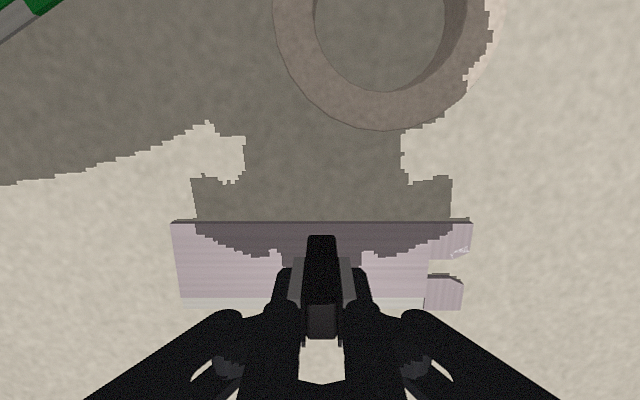

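```bash
python3 -m inch '[[[1,0,0,-1,0],[1,0,0,-3,0],[1,0,0,-6,0],[1,0,0,-8,0],[1,0,0,-8,0]]]'
python3 - <<'E'
from h import *
for k in range(2):
    cam("wrist",f"w5{k}")
    o=get_obs();th=2*np.arctan2(o["tool_rot"][1],o["tool_rot"][0]);print(o["clock"],o["eef_pos"],o["tool_rot"],np.degrees(th),o["ft_force"],o["ft_torque"],o["grip_width"])
cam("scene","s5")
p,d,i=load("s5"); c=cv2.resize(p[120:290,180:480],None,fx=2.6,fy=2.6,interpolation=cv2.INTER_CUBIC); cv2.imwrite("pics/s5c.png",c[:,:,::-1])
E
```

```text
clock: 4.78
eef_pos: [0.5344, 0.1969, 0.1092]
tool_rot: [0.999, -0.032, 0.003, -0.005]
ft_force: [0.4, -0.9, -1.4]
grip_width: 0.0125
4.825 [0.5333942  0.19649144 0.10768765] [ 0.99948728 -0.03168262  0.00162167 -0.00433007] -3.6312078075418017 [-0.57465735  0.44853777 -2.17641315] [-0.01635547 -0.02003441  0.02212408] 0.012993899127482418
4.875 [0.53257829 0.19620198 0.10661791] [ 9.99491315e-01 -3.16504307e-02  5.51899776e-04 -3.88043521e-03] -3.6275058847622526 [ 0.19232366  0.11916354 -1.36158209] [0.01139787 0.01577584 0.00567908] 0.01275748703634133
```

View pics/w51.png

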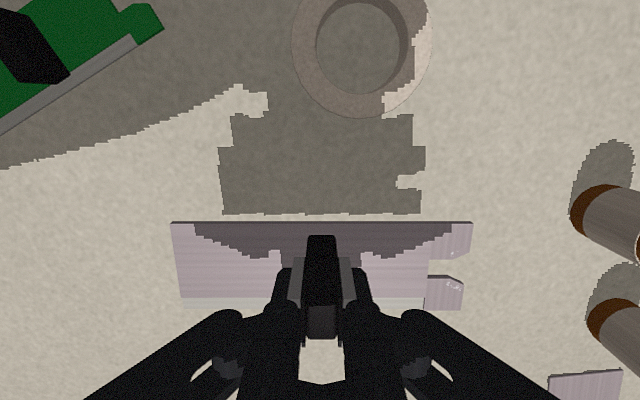

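View pics/s5c.png

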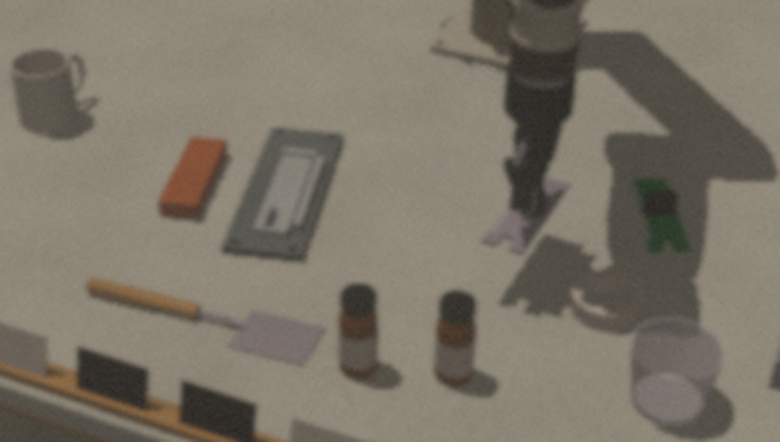

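```bash
python3 - <<'E'
from h import *
from scipy.spatial.transform import Rotation as Ro
p,d,i=load("w51")
c=cv2.resize(p[190:330,150:490],None,fx=2.35,fy=2.35,interpolation=cv2.INTER_CUBIC); cv2.imwrite("pics/w5c.png",c[:,:,::-1])
g=cv2.cvtColor(p,cv2.COLOR_RGB2GRAY)
o=get_obs(); T=Ro.from_quat(o["tool_rot"]).as_matrix()
zt=o["eef_pos"][2]-.0269+.004
f=lambda u,v: 1e3*(T.T@(onz(i,u,v,zt)-o["eef_pos"]))
for n,c in dict(TL=(171,223),TR=(472,223),ML=(183,297),notchbotT=(428,261),notchbotB=(426,279),mouthT=(470,257),BR=(463,309)).items(): print(n,f(*c).round(1))
P=cloud(d,i)
for u,v in [(210,240),(230,290),(450,235),(320,240),(455,300)]: print((1e3*(T.T@(P[v,u]-o["eef_pos"]))).round(1))
E
```

```text
TL [-73.  -23.   23.1]
TR [ 77. -23.  23.]
ML [-72.5  19.5  22.8]
notchbotT [57.2 -1.9 22.9]
notchbotB [57.2  8.6 22.8]
mouthT [78.7 -4.2 22.9]
BR [79.3 27.2 22.7]
[-54.1 -14.4  21.7]
[-46.3  14.1  21.1]
[ 66.  -17.4  21.1]
[  1.2 -18.4  12.7]
[73.2 20.1 20.6]
```

View pics/w5c.png

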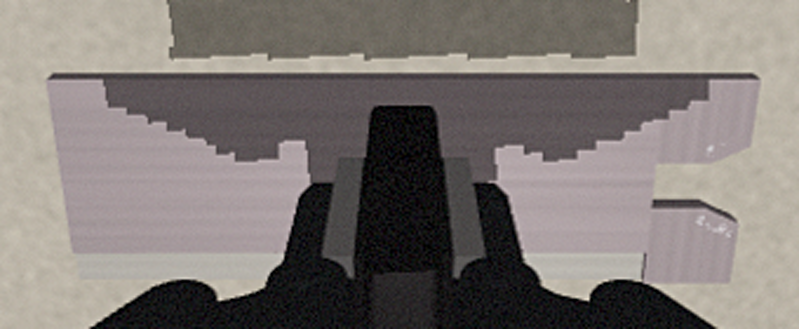

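```bash
cat >> h.py <<'E'
# fixed hand-eye: cam pos in tool, cam->tool rotation (from the still start pose)
Rct=np.array([[1,-.001,-.001],[.001,.948,-.32],[.001,.32,.948]]); Cc=np.array([-.0002,-.0827,-.1288])
def intool(i,u,v,zt):
    r=Rct.T@ray(i,u,v); s=(zt-Cc[2])/r[2]; return (Cc+s*r)*1e3
E
python3 - <<'E'
from h import *
p,d,i=load("w51")
for zt in (.0213,.0229):
  for n,c in dict(TL=(171,223),TR=(472,223),ML=(183,297),notchbotT=(428,259.4),notchbotB=(426,278.3),BR=(463,309)).items(): print(n,intool(i,*c,zt).round(1))
  print()
E
```

```text
TL [-73.1 -23.9  21.3]
TR [ 73.4 -24.   21.3]
ML [-72.8  17.9  21.3]
notchbotT [54.  -4.2 21.3]
notchbotB [54.1  6.7 21.3]
BR [75.8 25.3 21.3]

TL [-73.9 -23.3  22.9]
TR [ 74.2 -23.4  22.9]
ML [-73.6  19.   22.9]
notchbotT [54.6 -3.4 22.9]
notchbotB [54.7  7.6 22.9]
BR [76.7 26.5 22.9]
```

```bash
python3 -m inch '[[[1,0.1,4,0,-3],[1,0.3,10,0,-7],[1,0.5,16,0,-11],[1,0.7,22,0,-15],[1,0.8,28,0,-17.5]]]'
python3 - <<'E'
from h import *
cam("wrist","tmp");cam("wrist","tmp")
o=get_obs();th=2*np.arctan2(o["tool_rot"][1],o["tool_rot"][0]);print(o["clock"],o["eef_pos"],o["tool_rot"],np.degrees(th),o["ft_force"],o["grip_width"])
tx=np.array([np.cos(th),np.sin(th)]);ty=np.array([np.sin(th),-np.cos(th)]);D=np.array([.5207,-.1248])-o["eef_pos"][:2];print(D@tx,D@ty)
E
```

```text
clock: 5.55
eef_pos: [0.5213, -0.0856, 0.1026]
tool_rot: [0.993, 0.122, -0.001, -0.004]
ft_force: [1.2, -0.8, -1.2]
grip_width: 0.0126
5.65 [ 0.52096918 -0.08949056  0.10261873] [ 9.93158183e-01  1.16741956e-01 -8.51322645e-04 -2.72307485e-03] 13.408272018593706 [ 0.44164339  0.38541205 -2.13261111] 0.012805820164659627
-0.008449686971233668 0.034284566961865465
```

```bash
python3 -m inch '[[[1,-0.4,1.7,0.5,-0.4],[1,-0.85,3.4,1.5,-0.4],[1,-0.85,3.4,1.5,-0.4],[1,-0.85,3.4,1.5,-0.4],[1,-0.85,3.4,1.5,-0.4]]]'
python3 - <<'E'
from h import *
p,d,i=cam("wrist","w6")
c=cv2.resize(p[190:330,150:490],None,fx=2.35,fy=2.35,interpolation=cv2.INTER_CUBIC); cv2.imwrite("pics/w6c.png",c[:,:,::-1])
o=get_obs();th=2*np.arctan2(o["tool_rot"][1],o["tool_rot"][0]);print(o["clock"],o["eef_pos"],o["tool_rot"],np.degrees(th),o["ft_force"],o["grip_width"])
E
```

```text
clock: 6.28
eef_pos: [0.5208, -0.1236, 0.0876]
tool_rot: [0.993, 0.121, -0.001, -0.003]
ft_force: [-0.0, 0.2, -2.2]
grip_width: 0.0125
6.325 [ 0.52087396 -0.12369016  0.08770956] [ 9.92670241e-01  1.20822013e-01 -5.59066998e-04 -2.74246257e-03] 13.879145902876113 [-0.50795484 -0.20430712 -1.19756879] 0.012813731688407246
```

View pics/w6.png

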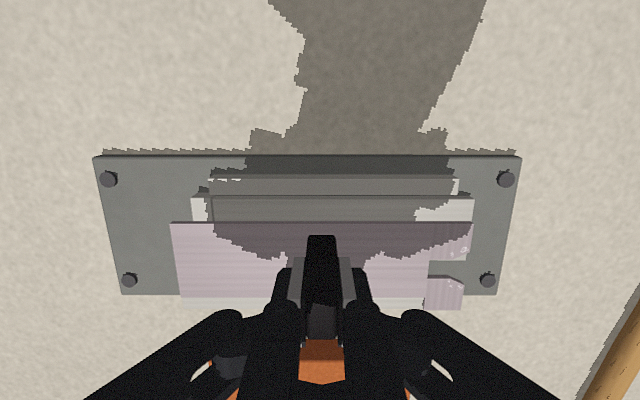

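View pics/w6c.png

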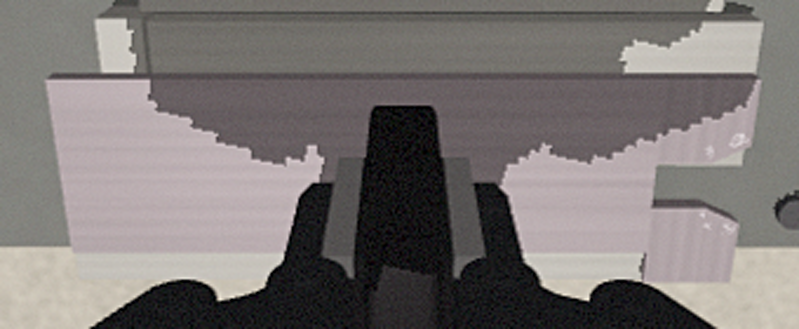

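```bash
python3 - <<'E'
from h import *
p,d,i=load("w6")
c=cv2.resize(p[140:310,80:300],None,fx=3.6,fy=3.6,interpolation=cv2.INTER_CUBIC); cv2.imwrite("pics/w6L.png",c[:,:,::-1])
c=cv2.resize(p[140:310,330:540],None,fx=3.6,fy=3.6,interpolation=cv2.INTER_CUBIC); cv2.imwrite("pics/w6R.png",c[:,:,::-1])
E
```

```text
(no output)
```

View pics/w6L.png

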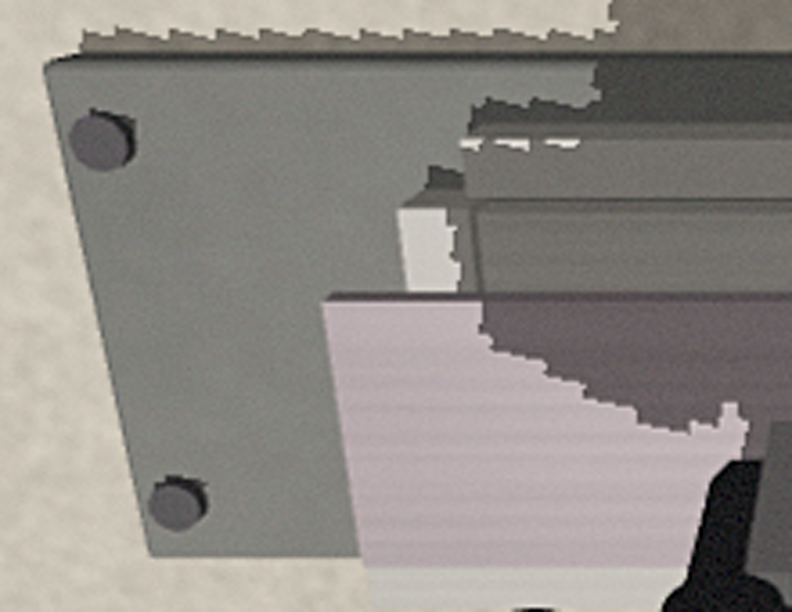

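View pics/w6R.png

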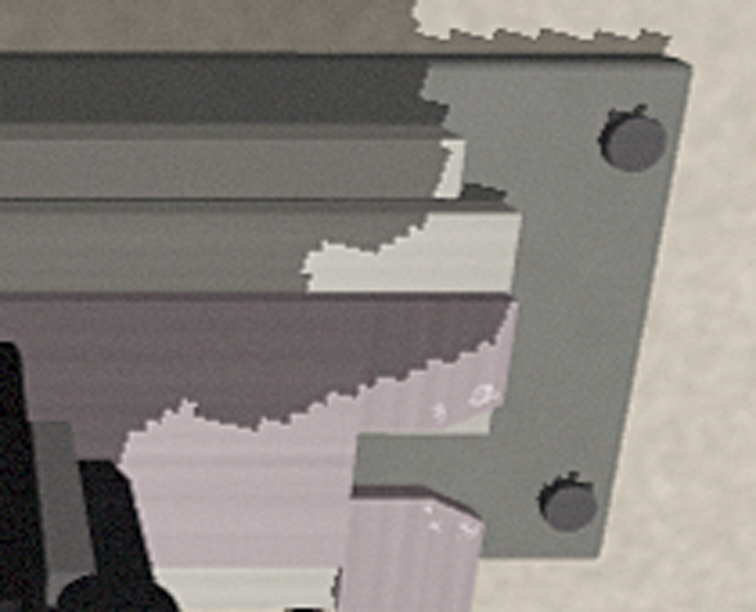

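```bash
python3 - <<'E'
from h import *
p,d,i=load("w6"); z=.0877
L=lambda u,v,h: intool(i,80+(u+.5)/3.6-.5,140+(v+.5)/3.6-.5,z-h)[:2]
R=lambda u,v,h: intool(i,330+(u+.5)/3.6-.5,140+(v+.5)/3.6-.5,z-h)[:2]
for dz in (0,.001,-.001):
  C=np.array([L(46,65,.012+dz),R(690,65,.012+dz),R(599,556,.012+dz),L(150,556,.012+dz)])
  ax=C[1]+C[2]-C[0]-C[3]
  print(C.round(1).tolist(),C.mean(0).round(1),np.degrees(np.arctan2(ax[1],ax[0])).round(2),np.linalg.norm(ax)/2,np.linalg.norm(C[0]-C[3]))
print("lip outer",L(398,208,.024),"lip inner",L(475,206,.024),"cheek inner at lip",L(550,200,.024),"bed end",R(521,212,.02),"cheek out",R(464,138,.024))
for zt in (.0225,.024): print("blade",L(323,303,z-zt),R(517,300,z-zt),R(358,433,z-zt),R(352,500,z-zt))
E
```

```text
[[-142.0, -46.1], [124.3, -46.3], [125.3, 51.9], [-142.9, 52.0]] [-8.8  2.9] -0.03 267.2921295132592 98.07855037100508
[[-141.3, -46.3], [123.7, -46.5], [124.7, 51.2], [-142.2, 51.3]] [-8.8  2.4] -0.03 265.9850775351993 97.59894865769944
[[-142.7, -45.9], [124.9, -46.1], [125.9, 52.5], [-143.6, 52.6]] [-8.9  3.3] -0.03 268.59918149131914 98.55815208431072
lip outer [-79.64242125 -24.02101623] lip inner [-66.60945604 -24.38292992] cheek inner at lip [-53.86708192 -25.44806192] bed end [ 95.21030997 -22.20228611] cheek out [ 81.89965183 -36.26120735]
blade [-74.55744942 -23.03171389] [ 74.59411221 -23.56143355] [55.044337   -3.31562446] [55.31822259  7.50080692]
blade [-75.29463497 -22.44015784] [ 75.33562687 -22.97512919] [55.59203367 -2.52860157] [55.86863458  8.39506475]
```

```bash
python3 -m inch '[[[1,-0.4,0.1,0.5,0],[1,-0.7,0.1,1.5,0],[1,-0.7,0.1,2.4,0],[1,-0.7,0.1,3,0],[1,-0.7,0.1,3,0]]]'
python3 - <<'E'
from h import *
p,d,i=cam("wrist","w7")
c=cv2.resize(p[190:330,150:490],None,fx=2.35,fy=2.35,interpolation=cv2.INTER_CUBIC); cv2.imwrite("pics/w7c.png",c[:,:,::-1])
o=get_obs();th=2*np.arctan2(o["tool_rot"][1],o["tool_rot"][0]);print(o["clock"],o["eef_pos"],o["tool_rot"],np.degrees(th),o["ft_force"],o["grip_width"])
E
```

```text
clock: 6.95
eef_pos: [0.5137, -0.1261, 0.0569]
tool_rot: [0.993, 0.121, -0.001, -0.003]
ft_force: [0.4, -0.1, -2.4]
grip_width: 0.013
7.0 [ 0.51413979 -0.1261729   0.0573384 ] [ 9.92671525e-01  1.20806914e-01 -8.64680101e-04 -2.86088843e-03] 13.877410555967879 [ 0.52954465  1.07275947 -0.86496248] 0.012883984053514447
```

View pics/w7c.png

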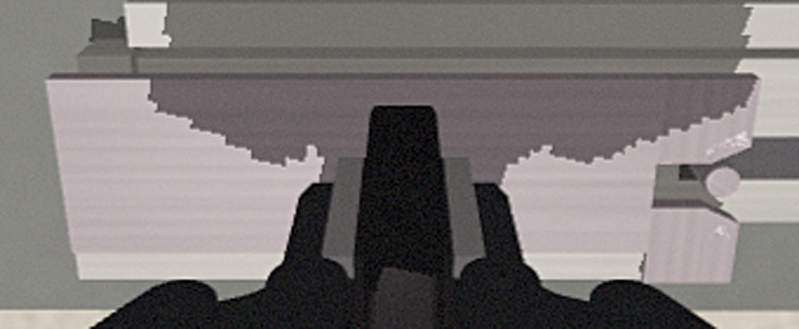

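```bash
python3 - <<'E'
from h import *
p,d,i=load("w7"); z=.0573
q=lambda u,v,zt: intool(i,150+(u+.5)/2.35-.5,190+(v+.5)/2.35-.5,zt).round(2)
print("pin",q(723,183,z-.032), "diam", q(706,183,z-.032),q(740,183,z-.032))
for zt in (.0225,.0235): print("notch",q(656,164,zt),q(653,207,zt), "TL/TR",q(47,79,zt),q(757,79,zt))
c=cv2.resize(p[235:300,400:500],None,fx=8,fy=8,interpolation=cv2.INTER_CUBIC); cv2.imwrite("pics/w7d.png",c[:,:,::-1])
E
```

```text
pin [71.37  2.63 25.3 ] diam [67.58  2.63 25.3 ] [75.17  2.63 25.3 ]
notch [54.91 -3.55 22.5 ] [55.36  7.07 22.5 ] TL/TR [-74.35 -23.28  22.5 ] [ 73.93 -23.37  22.5 ]
notch [55.27 -3.03 23.5 ] [55.73  7.66 23.5 ] TL/TR [-74.84 -22.89  23.5 ] [ 74.42 -22.98  23.5 ]
```

View pics/w7d.png

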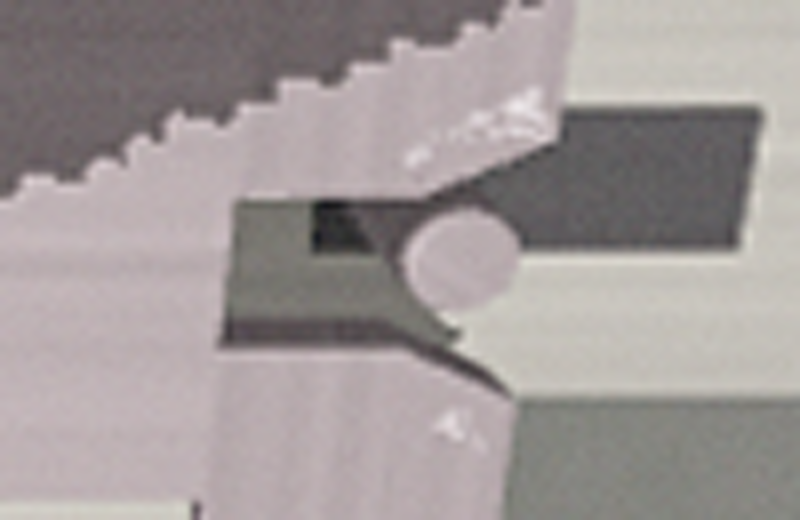

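```bash
python3 -m inch '[[[1,0,0.05,0.15,0],[1,0,0.05,0.35,0],[1,0.5,0.05,0.35,0],[1,0.9,0.05,0.35,0],[1,0.9,0.05,0.35,0]]]'
python3 - <<'E'
from h import *
p,d,i=cam("wrist","w8")
c=cv2.resize(p[190:330,150:490],None,fx=2.35,fy=2.35,interpolation=cv2.INTER_CUBIC); 
c=cv2.resize(p[235:300,400:500],None,fx=8,fy=8,interpolation=cv2.INTER_CUBIC); cv2.imwrite("pics/w8d.png",c[:,:,::-1])
o=get_obs();th=2*np.arctan2(o["tool_rot"][1],o["tool_rot"][0]);print(o["clock"],o["eef_pos"],o["tool_rot"],np.degrees(th),o["ft_force"],o["grip_width"])
E
```

```text
clock: 7.62
eef_pos: [0.5236, -0.1244, 0.0539]
tool_rot: [0.993, 0.121, -0.001, -0.003]
ft_force: [0.1, -0.1, -1.9]
grip_width: 0.0128
7.675 [ 0.52327893 -0.12439665  0.05387333] [ 9.92655604e-01  1.20939294e-01 -7.68323534e-04 -2.81933044e-03] 13.892689536333009 [ 0.41889853 -0.80898485 -1.9528757 ] 0.012518297273195202
```

View pics/w8d.png

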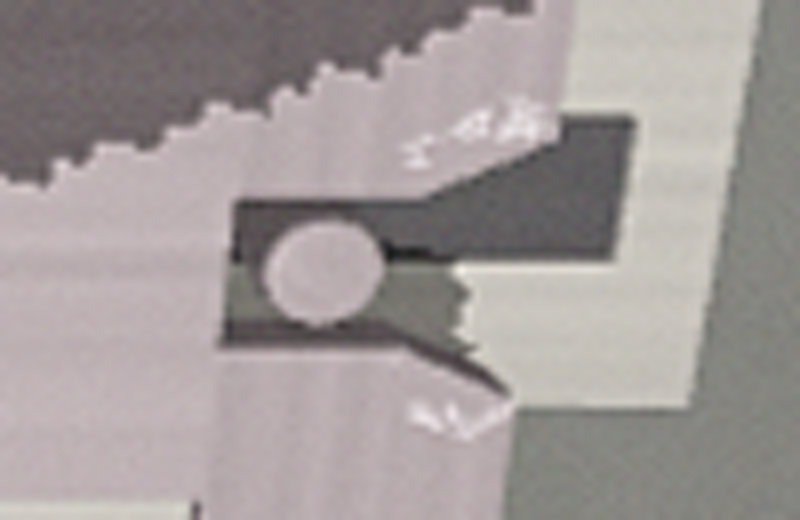

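```bash
python3 -m inch '[[[1,0.15,0,0,0],[1,0.25,0,0,0],[1,0.35,0,0,0],[1,0.4,0,0,0],[1,0.4,0,0,0]]]'
cat > st.py <<'E'
from h import *
import sys
F=[]
for k in range(3):
    p,d,i=cam("wrist","w"+sys.argv[1]); o=get_obs(); F.append(o["ft_force"])
th=2*np.arctan2(o["tool_rot"][1],o["tool_rot"][0]);t0=np.radians(13.9);e=np.array([np.cos(t0),np.sin(t0),0]);ey=np.array([-e[1],e[0],0])
F=np.mean(F,0);H=np.array([.5289,-.1247,0])
print(o["clock"],o["eef_pos"].round(4),"along/across from H mm",((o["eef_pos"]-H)@e*1e3).round(2),((o["eef_pos"]-H)@ey*1e3).round(2),"hdg",np.degrees(th).round(2),"F along,across,z",(F@e).round(2),(F@ey).round(2),F[2].round(2),"T",o["ft_torque"].round(2),o["grip_width"].round(4))
c=cv2.resize(p[235:300,400:500],None,fx=8,fy=8,interpolation=cv2.INTER_CUBIC); cv2.imwrite(f"pics/w{sys.argv[1]}d.png",c[:,:,::-1])
E
python3 st.py 9
```

```text
clock: 8.3
eef_pos: [0.5265, -0.1235, 0.0537]
tool_rot: [0.993, 0.121, -0.001, -0.003]
ft_force: [-2.4, -0.3, 0.3]
grip_width: 0.0125Traceback (most recent call last):
  File "st.py", line 8, in <module>
    print(o["clock"],o["eef_pos"].round(4),"along/across from H mm",((o["eef_pos"]-H)@e*1e3).round(2),((o["eef_pos"]-H)@ey*1e3).round(2),"hdg",np.degrees(th).round(2),"F along,across,z",(F@e).round(2),(F@ey).round(2),F[2].round(2),"T",o["ft_torque"].round(2),o["grip_width"].round(4))
                                                                                                                                                                                                                                                                   ^^^^^^^^^^^^^^^^^^^^^
AttributeError: 'float' object has no attribute 'round'
```

```bash
sed -i 's/o\["grip_width"\].round(4)/round(o["grip_width"],4)/' st.py; python3 st.py 9
```

```text
8.6 [ 0.5268 -0.1235  0.0538] along/across from H mm -1.74 1.7 hdg 13.88 F along,across,z -3.42 -0.16 -0.08 T [-0.26  0.7   0.04] 0.0127
```

View pics/w9d.png

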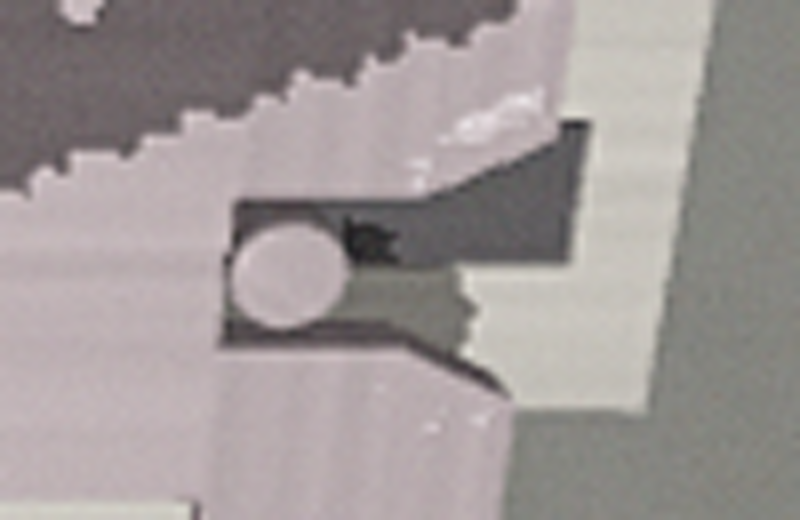

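```bash
python3 -m inch '[[[1,0.1,0,0,0],[1,0.18,0,0,0],[1,0.25,0,0,0],[1,0.32,0,0,0],[1,0.36,0,0,0]]]'; python3 st.py 10
```

```text
clock: 9.22
eef_pos: [0.5293, -0.1228, 0.0537]
tool_rot: [0.993, 0.121, -0.002, -0.003]
ft_force: [-6.0, -1.4, 2.1]
grip_width: 0.0127
9.375 [ 0.5292 -0.1228  0.0537] along/across from H mm 0.72 1.74 hdg 13.86 F along,across,z -7.12 -0.2 2.65 T [-0.38  1.29  0.02] 0.0131
```

View pics/w10.png

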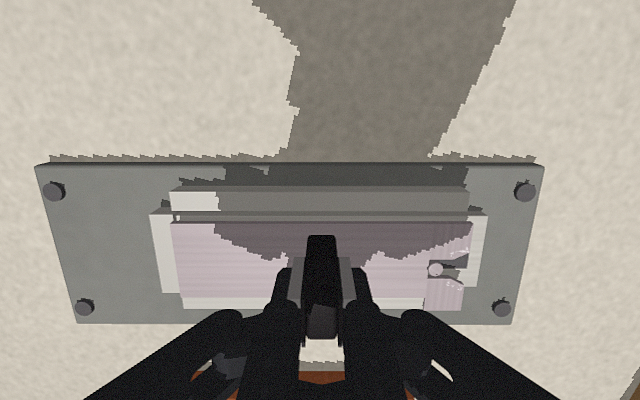

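```bash
python3 -m inch '[[[1,0.08,0,0,0],[1,0.12,0,0,0],[1,0.16,0,0,0],[1,0.17,0,0,0],[1,0.17,0,0,0]]]'; python3 st.py 11
```

```text
clock: 10.0
eef_pos: [0.5295, -0.1227, 0.0535]
tool_rot: [0.993, 0.12, -0.004, -0.003]
ft_force: [-6.5, -2.6, 3.2]
grip_width: 0.0126
10.15 [ 0.5295 -0.1227  0.0535] along/across from H mm 1.06 1.78 hdg 13.84 F along,across,z -7.42 -1.03 3.05 T [-0.38  1.38 -0.03] 0.0127
```

```bash
python3 - <<'E'
from h import *
p,d,i=load("w11")
c=cv2.resize(p[205:320,140:260],None,fx=6,fy=5,interpolation=cv2.INTER_CUBIC); cv2.imwrite("pics/w11L.png",c[:,:,::-1])
E
```

```text
(no output)
```

View pics/w11L.png

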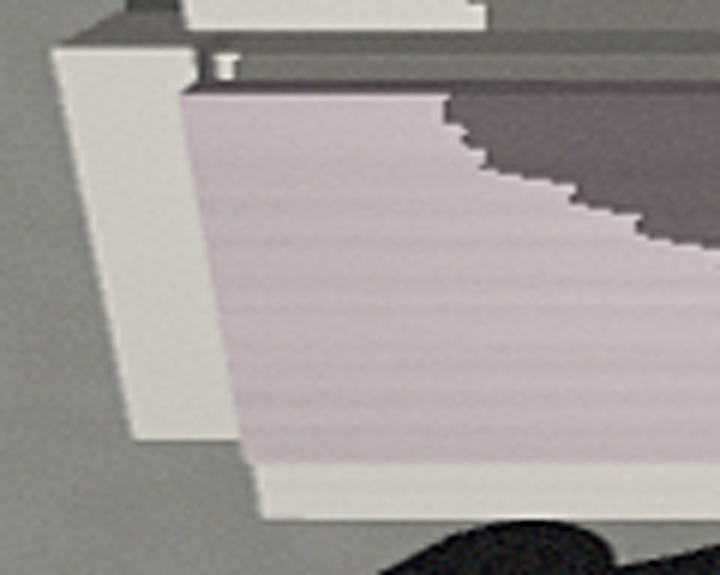

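```bash
python3 - <<'E'
from h import *
p,d,i=load("w11"); z=.0535
q=lambda u,v,zt: intool(i,140+(u+.5)/6-.5,205+(v+.5)/5-.5,zt).round(2)
print("lip",q(55,50,z-.024),q(195,50,z-.024),q(133,438,z-.024)); 
for zt in(.0225,.0235): print("blade end",q(182,95,zt),q(245,462,zt))
E
```

```text
lip [-87.74 -25.29  29.5 ] [-75.88 -25.3   29.5 ] [-88.11  20.34  29.5 ]
blade end [-74.27 -23.14  22.5 ] [-74.76  18.73  22.5 ]
blade end [-74.76 -22.75  23.5 ] [-75.26  19.4   23.5 ]
```

```bash
python3 -m inch '[[[1,0.17,0,0,0],[1,0.19,0,0.15,0],[1,0.19,0,0.3,0],[1,0.19,0,0.45,0],[1,0.19,0,0.5,0]]]'; python3 st.py 12; python3 - <<'E'
from h import *
p,d,i=load("w12")
c=cv2.resize(p[205:320,140:260],None,fx=6,fy=5,interpolation=cv2.INTER_CUBIC); cv2.imwrite("pics/w12L.png",c[:,:,::-1])
E
```

```text
clock: 10.78
eef_pos: [0.5297, -0.1225, 0.0482]
tool_rot: [0.993, 0.12, -0.005, -0.003]
ft_force: [-8.0, -2.4, 3.0]
grip_width: 0.0129
10.925 [ 0.5297 -0.1225  0.0482] along/across from H mm 1.29 1.99 hdg 13.81 F along,across,z -7.53 -0.4 1.93 T [-0.35  1.38 -0.03] 0.0126
```

View pics/w12L.png

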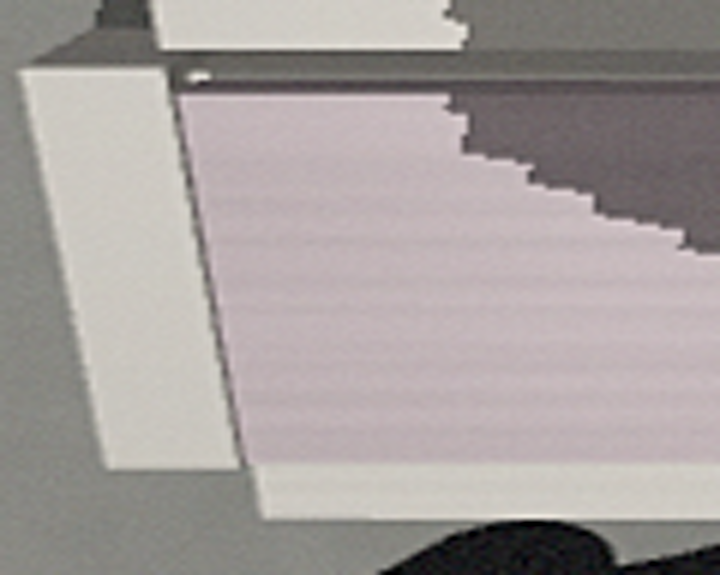

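View pics/w12d.png

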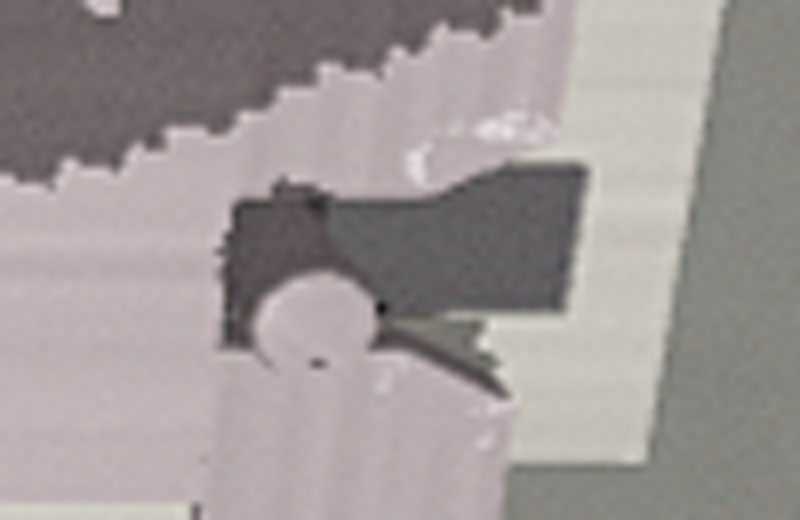

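```bash
python3 -m inch '[[[1,0.16,0,0.05,0],[1,0.16,0,0.1,0],[1,0.16,0,0.15,0],[1,0.16,0,0.2,0],[1,0.16,0,0.25,0]]]'; python3 st.py 13
```

```text
clock: 11.55
eef_pos: [0.5295, -0.1225, 0.0469]
tool_rot: [0.993, 0.12, -0.007, -0.002]
ft_force: [-12.0, -2.0, 14.6]
grip_width: 0.0128
11.7 [ 0.5295 -0.1225  0.047 ] along/across from H mm 1.15 2.0 hdg 13.77 F along,across,z -11.74 0.49 12.15 T [-0.23  1.91  0.01] 0.0125
```

```bash
python3 -m inch '[[[1,0.05,0,0.1,0],[1,0,0,0.1,0],[1,-0.05,0,0.1,0],[1,-0.1,0,0.1,0],[1,-0.12,0,0.1,0]]]'; python3 st.py 14;  python3 - <<'E'
from h import *
p,d,i=load("w14")
c=cv2.resize(p[205:320,140:260],None,fx=6,fy=5,interpolation=cv2.INTER_CUBIC); cv2.imwrite("pics/w14L.png",c[:,:,::-1])
E
```

```text
clock: 12.32
eef_pos: [0.5294, -0.1226, 0.0471]
tool_rot: [0.993, 0.12, -0.005, -0.002]
ft_force: [-4.7, -0.7, 5.7]
grip_width: 0.0127
12.475 [ 0.5294 -0.1226  0.0471] along/across from H mm 1.0 1.91 hdg 13.79 F along,across,z -4.71 1.12 5.47 T [ 0.1   0.62 -0.04] 0.0126
```

View pics/w14L.png

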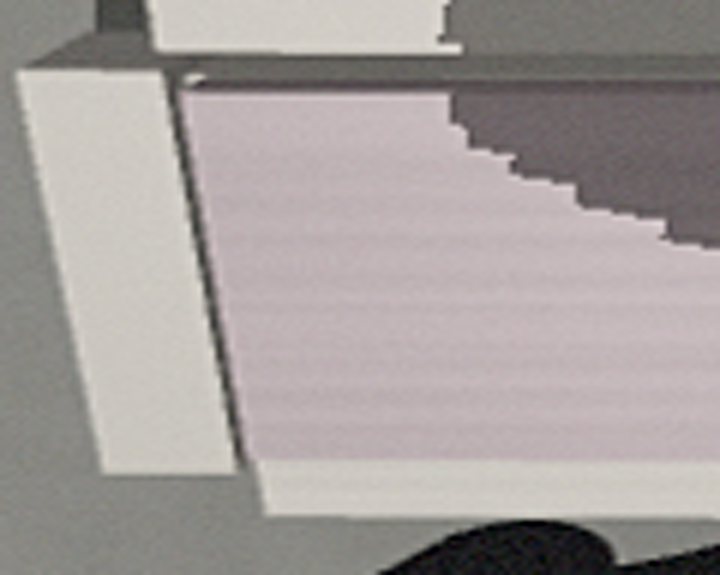

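View pics/w14d.png

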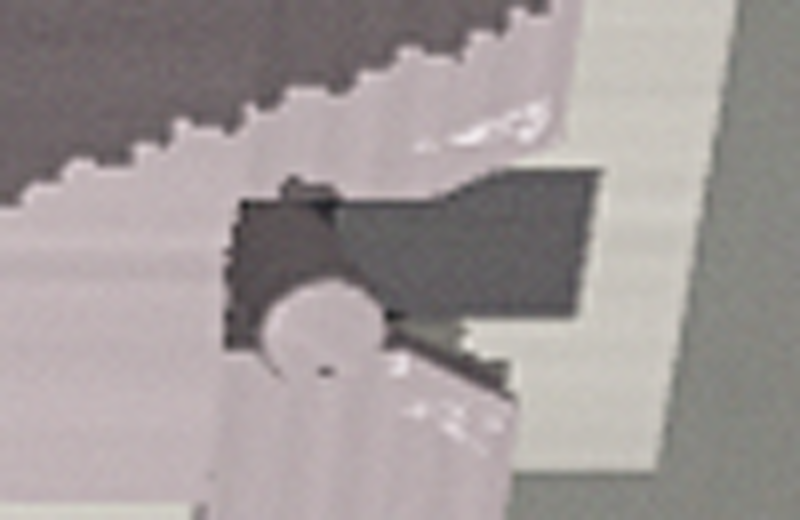

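```bash
python3 -m inch '[[[1,-0.05,0,0.05,0],[1,-0.1,0,0.05,0],[1,-0.15,0,0.05,0],[1,-0.18,0,0.05,0],[1,-0.18,0,0.05,0]]]'; python3 st.py 15;  python3 - <<'E'
from h import *
p,d,i=load("w15")
c=cv2.resize(p[205:320,140:260],None,fx=6,fy=5,interpolation=cv2.INTER_CUBIC); cv2.imwrite("pics/w15L.png",c[:,:,::-1])
E
```

```text
clock: 13.1
eef_pos: [0.5284, -0.1229, 0.047]
tool_rot: [0.993, 0.12, -0.004, -0.002]
ft_force: [-3.0, 0.6, 4.8]
grip_width: 0.0127
13.25 [ 0.5284 -0.1229  0.047 ] along/across from H mm -0.08 1.86 hdg 13.8 F along,across,z -3.32 1.72 5.44 T [ 0.22  0.33 -0.02] 0.0125
```

View pics/w15L.png

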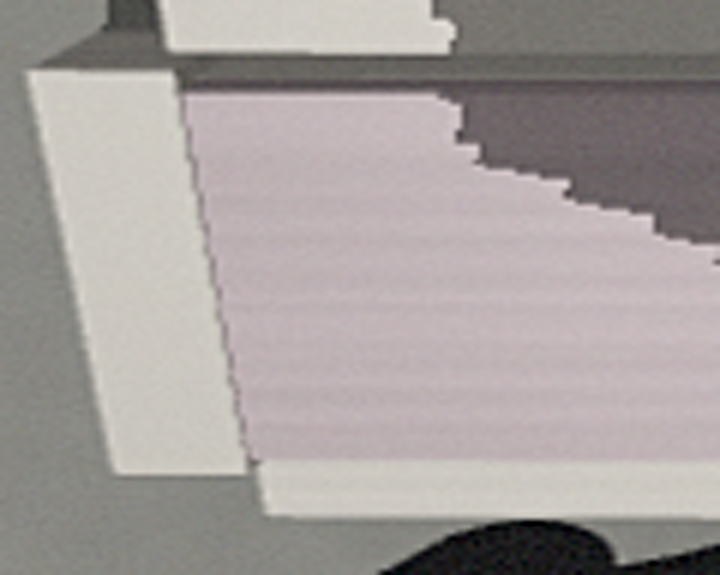

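```bash
python3 -m inch '[[[1,0,0,0.05,0],[1.6,0,0,0,0],[2.2,0,0,0,0],[3,0,0,0,0],[4,0,0,0,0]]]'; python3 st.py 16
```

```text
clock: 13.88
eef_pos: [0.5286, -0.1229, 0.0469]
tool_rot: [0.993, 0.12, -0.004, -0.002]
ft_force: [-0.2, 1.1, 0.7]
grip_width: 0.0401
14.025 [ 0.5285 -0.1229  0.047 ] along/across from H mm 0.01 1.85 hdg 13.8 F along,across,z -0.17 0.23 0.09 T [ 0.05 -0.01  0.  ] 0.0396
```

View pics/w16.png

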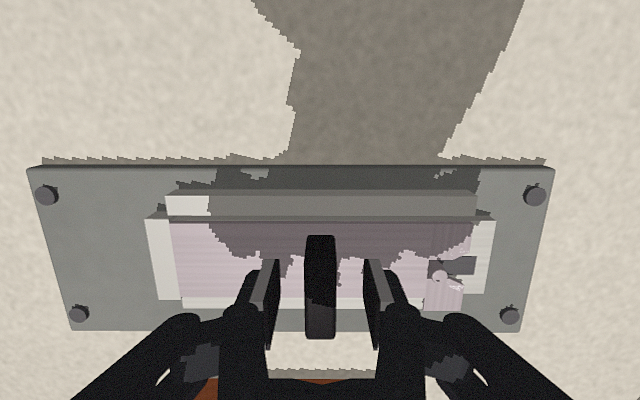

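The jaws are open and the blade is behind the lip, with the pin in the notch at about (440,275). I'll lift clear and check.

```bash
python3 -m inch '[[[4,0,0,-1,0],[4,0,0,-4,0],[4,0,0,-9,0],[4,0,2,-13,0],[4,0,5,-14,0]]]'; python3 -m inch '[[[4,0,0,0,0],[4,0,0,0,0],[4,0,0,0,0],[4,0,0,0,0],[4,0,0,0,0]]]'; python3 st.py 17; python3 - <<'E'
from h import *
p,d,i=load("w17")
c=cv2.resize(p[70:230,180:460],None,fx=2.85,fy=2.85,interpolation=cv2.INTER_CUBIC); cv2.imwrite("pics/w17c.png",c[:,:,::-1])
E
```

```text
clock: 14.65
eef_pos: [0.5438, -0.1724, 0.1916]
tool_rot: [0.993, 0.121, -0.001, -0.001]
ft_force: [0.2, -0.0, -0.0]
grip_width: 0.0399
clock: 15.28
eef_pos: [0.5436, -0.1719, 0.1911]
tool_rot: [0.993, 0.121, -0.001, -0.001]
ft_force: [-0.3, -0.3, 0.2]
grip_width: 0.0401
15.425 [ 0.5438 -0.1722  0.1914] along/across from H mm 3.0 -49.7 hdg 13.91 F along,across,z -0.31 0.52 0.69 T [0.05 0.02 0.08] 0.0398
```

View pics/w17.png

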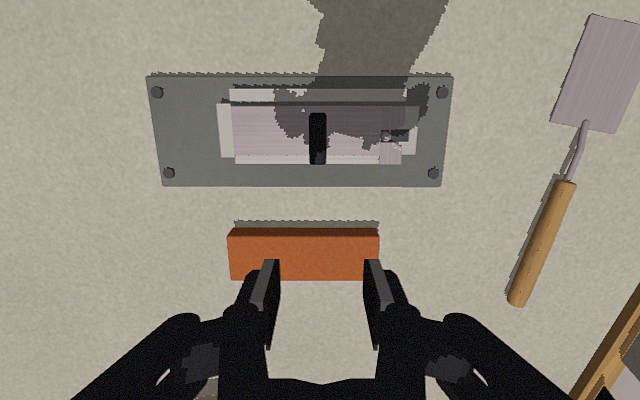

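View pics/w17c.png

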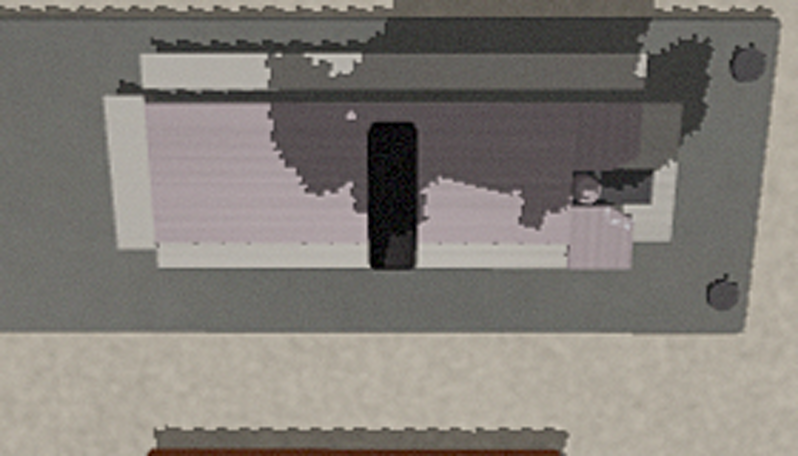

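```bash
python3 - <<'E'
from h import *
p,d,i=load("w17"); P=cloud(d,i)
t=np.radians(13.9);e=np.array([np.cos(t),np.sin(t)]);ey=np.array([-e[1],e[0]]);H=np.array([.5289,-.1247])
X=(P[...,:2]-H)@e*1e3;Y=(P[...,:2]-H)@ey*1e3;Z=P[...,2]*1e3
# flatness: blade top (bevel excluded), plate, lip
def fit(m,n):
    A=np.c_[X[m],Y[m],np.ones(m.sum())];s=np.linalg.lstsq(A,Z[m],rcond=None)[0];print(n,m.sum(),"slopes deg",np.degrees(s[:2]).round(2),"z0",s[2].round(2),"rms",(A@s-Z[m]).std().round(2))
bl=(abs(X)<72)&(abs(X)>12)&(Y>-12)&(Y<20)&~((X>45)&(abs(Y)<12))
fit(bl&(Z<40),"blade"); fit(bl&(X<0),"left");fit(bl&(X>0)&(X<72),"right")
pl=((X<-105)&(X>-140)|(X>97)&(X<115))&(abs(Y)<25);fit(pl,"plate")
lip=(X>-86)&(X<-78)&(abs(Y)<20);print("lip z",np.median(Z[lip]),"bed right",np.median(Z[(X>79)&(X<85)&(abs(Y)<15)]),"cheek",np.median(Z[(Y>31)&(Y<36)&(abs(X)<50)]))
c=lambda u,v,z:onz(i,180+(u+.5)/2.85-.5,70+(v+.5)/2.85-.5,z)[:2]
k=lambda q:np.array([(q-H)@e*1e3,(q-H)@ey*1e3]).round(1)
print("blade corners",k(c(143,102,.024)),k(c(157,267,.021)),k(c(632,268,.024)),"pin",k(c(588,187,.032)),"notch bot",k(c(571,204,.024)))
cl=lambda a,b:np.degrees(np.arctan2(*(b-a)[::-1]))
print("hdg bevel line",cl(c(155,242,.024),c(568,241,.024)),"plate low edge",cl(c(0,333,.012),c(742,332,.012)),"lip top",cl(c(118,248,.024),c(105,97,.024))-90,"blade end",cl(c(152,242,.024),c(144,103,.024))-90)
E
python3 - <<'E'
import sys; sys.path.insert(0,'.')
from h import *
p,d,i=cam("scene","s18"); c=cv2.resize(p[150:240,220:400],None,fx=4.4,fy=4.4,interpolation=cv2.INTER_CUBIC); cv2.imwrite("pics/s18c.png",c[:,:,::-1])
E
```

```text
blade 4310 slopes deg [-0.14 -0.01] z0 24.51 rms 0.71
left 2580 slopes deg [-0.21 -0.08] z0 24.46 rms 0.71
right 1730 slopes deg [-0.07  0.04] z0 24.46 rms 0.71
plate 3204 slopes deg [-0.01  0.06] z0 12.29 rms 0.72
lip z 24.29582695887445 bed right 20.383058660984393 cheek 320.32503233319443
blade corners [-75.2  25.1] [-75.9 -25.6] [ 75.8 -25.1] pin [58.7  1. ] notch bot [55.3 -5. ]
hdg bevel line 14.136711820064853 plate low edge 14.089021016940176 lip top 13.374235546550693 blade end 12.40871298106309
```

View pics/s18c.png

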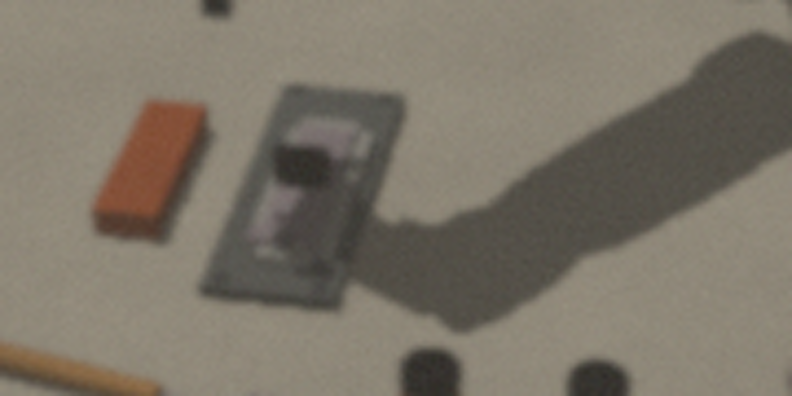

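```bash
python3 - <<'E'
from h import *
t=np.radians(13.9);e=np.array([np.cos(t),np.sin(t)]);ey=np.array([-e[1],e[0]]);H=np.array([.5289,-.1247])
def prof(s):
    p,d,i=load(s);P=cloud(d,i);X=(P[...,:2]-H)@e*1e3;Y=(P[...,:2]-H)@ey*1e3;Z=P[...,2]*1e3
    for a in range(-136,130,8):
        m=(X>a)&(X<a+8)&(Y>-20)&(Y<(-8 if a>45 and a<80 else 20))
        print(s,a,m.sum(),Z[m].mean().round(2) if m.sum() else None, Z[m].std().round(2))
prof("w17")
prof("w1")
E
```

```text
w17 -136 386 12.3 0.67
w17 -128 393 12.31 0.73
w17 -120 391 12.36 0.73
w17 -112 380 12.25 0.75
w17 -104 386 12.32 0.75
w17 -96 262 12.28 0.69
w17 -88 344 24.29 0.7
w17 -80 404 24.37 0.72
w17 -72 425 24.62 0.79
w17 -64 410 24.6 0.79
w17 -56 421 24.54 0.8
w17 -48 418 24.52 0.79
w17 -40 413 24.46 0.82
w17 -32 418 24.51 0.78
w17 -24 422 24.44 0.77
w17 -16 414 24.48 0.77
w17 -8 472 53.19 5.26
w17 0 469 53.23 5.06
w17 8 422 24.39 0.78
w17 16 423 24.4 0.76
w17 24 419 24.34 0.75
w17 32 413 24.34 0.76
w17 40 421 24.37 0.78
w17 48 121 24.21 0.78
w17 56 120 24.37 0.71
w17 64 124 24.42 0.73
w17 72 97 22.05 2.5
w17 80 397 20.03 1.52
w17 88 281 12.69 1.75
w17 96 391 12.27 0.73
w17 104 384 12.25 0.69
w17 112 301 12.17 0.71
w17 120 242 0.33 0.75
w17 128 362 0.24 0.79
w1 -136 292 12.32 0.73
w1 -128 290 12.32 0.77
w1 -120 299 12.28 0.8
w1 -112 291 12.31 0.71
w1 -104 290 12.32 0.8
w1 -96 241 12.38 0.85
w1 -88 263 24.13 0.99
w1 -80 325 22.75 2.44
w1 -72 293 19.9 1.93
w1 -64 294 19.84 1.94
w1 -56 287 19.88 1.83
w1 -48 290 19.91 1.9
w1 -40 287 19.83 1.93
w1 -32 292 19.92 1.94
w1 -24 302 19.94 1.89
w1 -16 269 19.93 1.94
w1 -8 298 19.91 1.92
w1 0 301 19.98 1.81
w1 8 287 19.92 1.99
w1 16 292 19.88 1.95
w1 24 288 19.85 1.98
w1 32 292 19.73 2.0
w1 40 294 19.95 1.85
w1 48 76 18.79 3.27
w1 56 81 18.77 3.26
w1 64 77 18.85 3.18
w1 72 81 18.73 3.3
w1 80 286 19.91 1.86
w1 88 211 12.69 1.82
w1 96 296 12.24 0.75
w1 104 292 12.31 0.79
w1 112 231 12.1 0.75
w1 120 183 0.35 0.87
w1 128 265 0.31 0.77
```

The depth profile shows the lip end about 0.3 mm high. I'll press that end down gently with closed fingertips.

```bash
python3 -m inch '[[[1,-3,-2.5,0,0],[0,-5.8,-5,2,0],[0,-5.8,-5,6,0],[0,-5.8,-5,10,0],[0,-5.8,-5,12,0]]]'; python3 -m inch '[[[0,0,0,0.5,0],[0,0,0,1,0],[0,0,0,1.4,0],[0,0,0,1.4,0],[0,0,0,1.4,0]]]'; python3 st.py 19
```

```text
clock: 16.1
eef_pos: [0.4738, -0.1371, 0.0697]
tool_rot: [0.993, 0.121, -0.002, -0.001]
ft_force: [-0.0, 0.1, 0.2]
grip_width: -0.0
clock: 16.73
eef_pos: [0.4741, -0.1372, 0.0563]
tool_rot: [0.993, 0.121, -0.002, -0.001]
ft_force: [0.1, -0.8, 0.2]
grip_width: 0.0002
16.875 [ 0.474  -0.1371  0.0561] along/across from H mm -56.32 1.13 hdg 13.91 F along,across,z -0.16 0.29 0.23 T [-0.02 -0.05  0.01] 0.0001
```

View pics/w19.png

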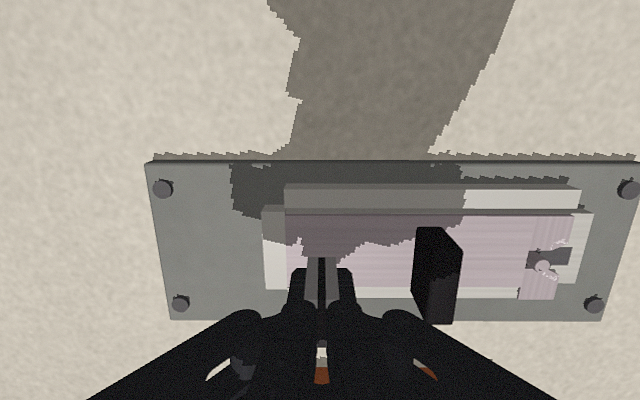

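```bash
python3 -m inch '[[[0,0,0,0.6,0],[0,0,0,1.1,0],[0,0,0,1.5,0],[0,0,0,1.6,0],[0,0,0,1.7,0]]]';  python3 -m inch '[[[0,0,0,0.05,0],[0,0,0,0.1,0],[0,0,0,0.15,0],[0,0,0,0.2,0],[0,0,0,0.2,0]]]'
```

```text
clock: 17.5
eef_pos: [0.4739, -0.1371, 0.039]
tool_rot: [0.993, 0.121, -0.002, -0.001]
ft_force: [-1.8, -0.2, 0.8]
grip_width: -0.0004
clock: 18.12
eef_pos: [0.4741, -0.1371, 0.0381]
tool_rot: [0.993, 0.121, -0.002, -0.001]
ft_force: [-2.8, 0.3, 8.3]
grip_width: 0.0
```

Contact is at the expected height (8 N). One slightly firmer press, then retreat.

```bash
python3 -m inch '[[[0,0,0,0.1,0],[0,0,0,0.2,0],[0,0,0,0.28,0],[0,0,0,0.3,0],[0,0,0,0.3,0]]]';  python3 -m inch '[[[0,0,0,-0.5,0],[0,0,0,-3,0],[0,0,0,-8,0],[0,3,3,-13,0],[0,5.8,5,-15.3,0]]]'; python3 -m inch '[[[0,0,0,0,0],[0,0,0,0,0],[0,0,0,0,0],[0,0,0,0,0],[0,0,0,0,0]]]'; python3 st.py 20; python3 - <<'E'
from h import *
t=np.radians(13.9);e=np.array([np.cos(t),np.sin(t)]);ey=np.array([-e[1],e[0]]);H=np.array([.5289,-.1247])
p,d,i=load("w20");P=cloud(d,i);X=(P[...,:2]-H)@e*1e3;Y=(P[...,:2]-H)@ey*1e3;Z=P[...,2]*1e3
print([(a,Z[(X>a)&(X<a+8)&(Y>-20)&(Y<(-8 if 45<a<80 else 20))].mean().round(2)) for a in range(-120,120,8)])
m=(abs(X)<72)&(abs(X)>12)&(Y>-12)&(Y<20)&~((X>45)&(abs(Y)<12))
A=np.c_[X[m],Y[m],np.ones(m.sum())];s=np.linalg.lstsq(A,Z[m],rcond=None)[0];print(np.degrees(s[:2]),s[2])
c=cv2.resize(p[70:230,180:460],None,fx=2.85,fy=2.85,interpolation=cv2.INTER_CUBIC); cv2.imwrite("pics/w20c.png",c[:,:,::-1])
E
```

```text
clock: 18.75
eef_pos: [0.4741, -0.1371, 0.038]
tool_rot: [0.993, 0.121, -0.001, -0.001]
ft_force: [-7.3, 2.3, 22.8]
grip_width: 0.0003
clock: 19.38
eef_pos: [0.5447, -0.1729, 0.1942]
tool_rot: [0.993, 0.121, 0.001, 0.0]
ft_force: [0.7, -0.1, -0.7]
grip_width: 0.0002
clock: 20.0
eef_pos: [0.5441, -0.1727, 0.1938]
tool_rot: [0.993, 0.121, 0.001, -0.0]
ft_force: [0.9, -1.2, 0.4]
grip_width: -0.0005
20.15 [ 0.5445 -0.1729  0.1941] along/across from H mm 3.56 -50.51 hdg 13.9 F along,across,z 0.09 -0.13 -0.35 T [0.01 0.01 0.03] -0.0001
[(-120, np.float64(12.26)), (-112, np.float64(12.29)), (-104, np.float64(12.22)), (-96, np.float64(12.28)), (-88, np.float64(24.25)), (-80, np.float64(24.3)), (-72, np.float64(24.21)), (-64, np.float64(24.22)), (-56, np.float64(24.26)), (-48, np.float64(24.26)), (-40, np.float64(24.28)), (-32, np.float64(24.21)), (-24, np.float64(24.22)), (-16, np.float64(24.27)), (-8, np.float64(53.24)), (0, np.float64(51.05)), (8, np.float64(24.33)), (16, np.float64(24.28)), (24, np.float64(24.33)), (32, np.float64(24.3)), (40, np.float64(24.23)), (48, np.float64(24.17)), (56, np.float64(24.36)), (64, np.float64(24.39)), (72, np.float64(21.87)), (80, np.float64(20.01)), (88, np.float64(12.71)), (96, np.float64(12.33)), (104, np.float64(12.29)), (112, np.float64(12.21))]
[0.04946478 0.01246475] 24.344535113695724
```

View pics/w20c.png

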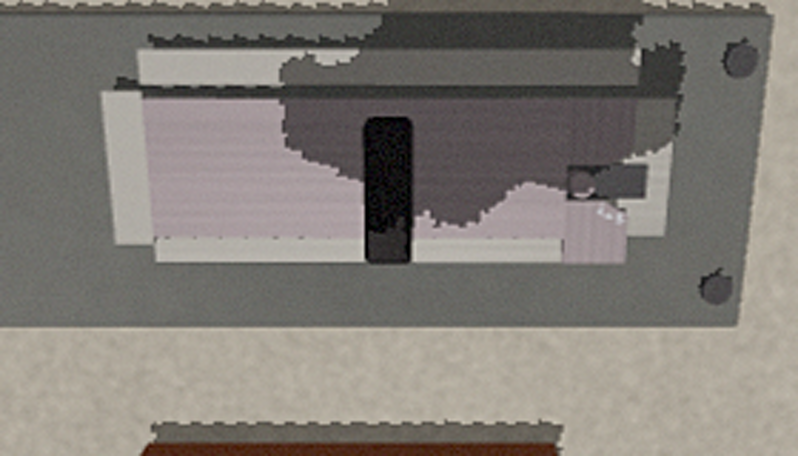

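The press took out the last 0.3 mm. The blade is level at lip height, with its end against the lip and the pin in the notch. Handing in.

```bash
python3 - <<'E'
from workcell import ticket, get_obs
print(get_obs()["clock"], ticket.job_done())
E
```

```text
the job is handed in; nothing more can be done
20.15 None
```

The blade is in the holder, released and lying flat between the pin and the lip. I handed the job in at 20.15 s; no verdict is reported.

I gripped the blade by its black bar and passed the notch over the pin. I pressed the pin back about 3.6 mm (7.5 N) and lowered the blade's other end behind the lip. Then I eased it back against the lip and let go.

- **Disagreeing reading:** during the lowering, the force along the base rose to about 12 N, which on the spring alone would put the pin near 6.5 mm. The tool position still put the pin at about 3.6 mm, so I took the extra to be friction on the bed. Both figures are under the 7 mm limit.
- **Failed check, then mended:** after release, the lip end stood about 0.3 mm high. I pressed it down with the closed fingertips, about 23 N at most.
- **Last check of the blade:** its top is level within about 0.05°, at the same height as the lip. There is no visible gap at the lip, and the pin sits at the bottom of the notch.
- **Straightness:** just before the press, the blade's long edge was parallel to the base within about 0.1°. Its short end read about 1° off the lip, but that edge is hard to measure exactly. I did not measure either again after the press.
- **Other things:** the gripper ended about 0.17 m above the blade, touching nothing. I never moved against the other objects, but I did not re-measure their positions at the end.

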